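# Clamp the vial rack on the shaker

## Task

Carry the vial rack with the handle, upright, onto the shaker's platform between the fixed fence and the clamp bar, long side along the fence and about midway along it, while the clamp is still in its open position. Then squeeze the latch tab of the clamp's grip to free it, slide the clamp towards the rack to the next detent, and let go so that the latch springs back fully into that detent with the rack held between bar and fence. Do not knock the other things on the bench about.

Things in the scene. Friction and masses are not known exactly. Their poses are not given: they have to be found in the camera images.
- shaker: Low mini shaker fixed to the bench: white case 190 (x) by 230 (y) mm with a flat aluminium platform, 180 by 220 mm, its top 55 mm above the bench. Origin: centre of the underside, on the bench. Fence near its -y edge; the clamp slides from the +y side towards it. Three short black marks beside the track (-x side) show the detents.
- fence (a point): Middle of the inner (+y) face of the fixed steel fence, at platform height, shaker (0, -90, 55) mm; axes as the shaker's. The fence is 150 mm long (x), 12 mm thick, 30 mm high. The clamped rack's centre lies 35 to 38 mm from here along +y.
- clamp_bar (a point): Middle of the clamp bar's face towards the fence, at platform height; moves with the clamp, axes as the shaker's. Steel bar 150 mm long (x), 12 mm thick, top 31 mm above the platform. From the fence: 108 mm when open, 73 mm at the next detent (3 mm play for the 70 mm deep rack). The moving bar pushes a rack that is too near or slightly askew into line.
- clamp_grip (a point): Point in the clamp's upright grip, 42 mm above the platform, 55 mm behind (+y of) point clamp_bar; moves with the clamp, axes as the shaker's. Black block 24 mm along y, x = -7 to +15 mm from here, top 62 mm above the platform, on a grey slide plate 70 (x) by 67 mm, its top 13 mm above the platform. The latch tab is on its -x side.
- latch_tab (a point): Middle of the outer (-x) face of the latch tab: a grey paddle 24 mm along y, 21 to 61 mm above the platform. x = -22 mm from clamp_grip when released, -15 when pressed. Tab and block together are 37 mm wide along x, 30 mm when pressed: pinching them along x with two fingers presses the tab; the pinch is then centred on clamp_grip.
- clamp (a joint): Clamp slide in m: 0 = open (first detent, as at the start), growing towards the fence (shaker -y). Detents at 0, 0.035 (the next one, for this rack) and 0.070 (for narrower racks); end stop 0.075. Slides with about 1.5 N when free; about 1 mm of play either way in a detent.
- latch (a joint): Latch tab in m: 0 = released, the pin fully in a detent; 0.007 = fully pressed (towards shaker +x). Spring: 3 N at the start, 7 N fully pressed. The pin leaves the detent at 0.005. Let go between detents, the tab stays about 0.005 pressed, the pin rubbing on the comb, and springs out when the clamp reaches a detent.
- rack_mid (a point): Centre, 52.5 mm above the underside, of the vial rack with the handle: white block 120 (x) by 70 (y) by 30 mm, a row of vials fixed along each long side (tops 48 mm high). Handle above the middle: bar along x, 82 mm long, 12 mm thick (y), 67 to 105 mm above the underside, on two posts. Grasp it across y. z up; same when turned half round. 0.18 to 0.35 kg.
- bottle: Bystander: small amber jar, 60 mm diameter, 110 mm high; origin at its underside.
- plain_rack: Bystander: low rack without handle, 90 by 140 mm, 52 mm high with its vials; origin at its underside.
- cap_tray: Bystander: shallow steel tray of loose caps, 110 by 150 mm, 30 mm high; origin at its underside.
Things that resemble listed ones, but are neither listed nor needed, are in the scene too. What is shaped like the part that bears rack_mid but pink or purple is not meant.

How it is judged:
By the outcome, as a careful person would: the job done as asked, in the order asked, and still so for the second after the job is handed in, with the robot touching nothing.
It also fails if it takes over 54 s, if anything falls off the work surface, if the arm or the gripper's body presses on something with over 40 N, if the wrist force passes 120 N, or if a joint passes its speed limit or range.

## Robot

A 6-joint arm with a two-finger parallel gripper is mounted at the origin on the work surface. World frame = base frame: x ahead of the robot, y to its left, z up, the work surface at z = 0. Lengths are in m, angles in rad, forces in N, time in s.
With the tool pointing down it reaches from about 0.35 to 0.775 m from the base axis. Payload 7.3 kg.
Tool frame: the origin (TCP) lies midway between the tips of the shut fingers; the grasp point (between the pads) lies grasp_offset behind it (grasp_offset is the distance from the TCP to the grasp point, in m); z points along the fingers, y is the line along which they close (so a half turn about z gives the same grasp; the last joint's range is limited). The gripper opens to 92 mm and grips with 3 to 60 N. Pads are 19 mm wide; open, the fingers measure 130 mm over their backs; the gripper's body (75 mm by 190 mm) begins 47 mm behind the grasp point.
Start: joints at [-1.316, 0.342, 1.524, -0, 1.275, -0.146], TCP at [0.205, -0.483, 0.227] pointing down, gripper open.
Joint ranges: [-2.53, 2.53], [-0.77, 2.02], [0.04, 2.7], [-1, 4.14], [0.28, 2.66], [-3.11, 3.11]. Speed limits (rad/s): [2.57, 2.57, 3.14, 3.14, 3.14, 3.14].

## Interface

Orientations are given as [roll, pitch, yaw] about the fixed x, y, z axes, in that order (R = Rz(yaw) Ry(pitch) Rx(roll)).
In Python, from cell import * gives the robot as it stands.
- The arm moves only by the tool step_arm, never from a script. Its argument "plan" is a list of rows, each a list of 5 numbers: the closure, from -1 (fully open) to 1 (shut), then the shift along the tool's x, y, z in m, then the turn about the tool's z in rad. In form: [[hand, x, y, z, twist], ...]. A call has 1 to 20 rows; each row is the pose to reach, as a shift and turn from the pose commanded when the call began, along the tool's axes at that moment; what a row does not reach only later rows make up. A row lasts 1/8 s, in which the tool goes at most 62.5 mm and 10.7 degrees, less where a joint would pass 70% of its speed; a pose out of reach is approached as far as the arm can. A call with a gripper value outside its range is refused whole. The fingers move at their own pace and stop on an object; "grip_force" is the grip in N (left out, the last holds). Time passes only in rows, so rows that repeat a pose let the fingers close. It gives the time, the measured TCP pose, the force, the opening and the grip force at its end, in the units of the state.
- observe(): the state, without advancing time (a new reading comes with each control period).
- read_camera(name): name is "scene" or "top" or "wrist"; returns a dict with "img" (480x640x3 uint8, red, green, blue), "range_z" (480x640 float32, m along the optical axis (not along the pixel's ray), 0 where there is no reading), "fx", "fy", "cx", "cy" (pixels), "k1" (the pictures are not rectified: a ray, as slopes to the right and down, at radius r is drawn at 1 + k1 r^2 times it, then the intrinsics apply), "R" (3x3) and "t" (3): a world point X has camera coordinates R X + t; the wrist camera has in their place "T_tool_cam" (4x4, takes a point from camera to tool coordinates, whose origin is the TCP and whose axes are the flange's). Camera axes: x right, y down, z forward; pixel columns grow to the right and rows downward; lengths in m; the calibration is good to about 2 mm. A picture is of the moment at which its call begins: read the wrist's pose just before it.
- hand_in(): hands the job in; it is judged then, once.
The state is a dict: "time": time; "qpos": joint angles; "qvel": joint speeds; "joint_efforts": joint torques, N m; "tool_pos": TCP position; "tool_rot": TCP orientation; "contact_force": force on the tool from outside, world axes, zero at the start; "torque": the same for the moment, N m; "opening": finger opening in m; "grip_force": force on a finger pad.
Only numpy, scipy, OpenCV 4.12 (cv2) and the standard library are available. Lean on these libraries where they do the work, as an engineer would, in place of code of your own. Each camera call takes 0.05 s, during which the arm holds its last target. There are 200 camera calls.

## Working session

There is one attempt and no reset: what is moved stays moved. The work goes in short steps, Python scripts to look and compute and a tool call to move; the robot and the scene stay as the last step left them, time stands still between calls to the robot, and variables do not carry over. Pictures are saved under pics/ and viewed, at most 10 in all, crops included, and the job is handed in when it is done.

Besides the shell and the picture viewer there is one more tool, called as a command line: name --pt "numbers of a row" for each row, then --argument value for the rest. step_arm: Moves the arm, as the interface text tells. Its arguments: {"type":"object","properties":{"plan":{"type":"array","items":{"type":"array","items":{"type":"number"}}},"grip_force":{"type":"number"}},"required":["plan"]}

```bash
mkdir -p pics; ls; cat > h.py <<'E'
from cell import *
import numpy as np, cv2
from scipy.spatial.transform import Rotation as Ro
def cloud(c, s=None):
    K=np.array([[c['fx'],0,c['cx']],[0,c['fy'],c['cy']],[0,0,1]])
    v,u=np.mgrid[0:480,0:640]
    p=np.stack([u.ravel(),v.ravel()],1).astype(np.float64)[:,None]
    r=cv2.undistortPoints(p,K,np.array([c['k1'],0,0,0.]))[:,0]
    z=c['range_z'].ravel()
    X=np.c_[r*z[:,None],z]
    if 'R' in c: W=(X-c['t'])@np.array(c['R'])
    else:
        T=np.array(c['T_tool_cam']); X=X@T[:3,:3].T+T[:3,3]
        W=X@Ro.from_euler('xyz',s['tool_rot']).as_matrix().T+s['tool_pos']
    W[z==0]=np.nan
    return W.reshape(480,640,3)
E
python3 - <<'E'
from h import *
s=observe(); print(s)
for n in ['scene','top']:
    c=read_camera(n); np.savez('pics/'+n,**c); cv2.imwrite(f'pics/{n}.png',c['img'][:,:,::-1])
    W=cloud(c); print(n,np.isnan(W).mean(),c['fx'],c['k1'],-np.array(c['R']).T@c['t'])
    for v in range(40,480,80): print([tuple(np.round(W[v,u],2)) for u in range(60,640,130)])
E
```

```text
pics
{'time': 0.0, 'qpos': array([-1.31597120e+00,  3.42708024e-01,  1.52502309e+00, -7.41125605e-06,
        1.27540439e+00, -1.45995010e-01]), 'qvel': array([-0.00015996, -0.00231875,  0.00034415,  0.00169217,  0.0004556 ,
       -0.0004014 ]), 'joint_efforts': array([ 2.44414550e-03, -4.31234765e+01, -2.44215578e+01,  7.20574474e-02,
        5.58462983e-02, -1.17545346e-04]), 'tool_pos': array([ 0.20475683, -0.4829768 ,  0.22605048]), 'tool_rot': array([-3.14006518e+00, -2.17438521e-04,  4.00822137e-01]), 'contact_force': array([-0.4023539 , -0.13207594, -0.93819874]), 'torque': array([-0.02207719, -0.01585562,  0.02233882]), 'grip_force': 0.0, 'opening': 0.09186342976142607}
scene 0.003880208333333333 506.41537528165645 -0.10436564121076627 [ 1.16773385 -0.50320415  0.72547746]
[(np.float64(-0.49), np.float64(0.05), np.float64(0.22)), (np.float64(-0.38), np.float64(0.46), np.float64(0.12)), (np.float64(-0.53), np.float64(1.27), np.float64(-0.13)), (np.float64(0.17), np.float64(1.28), np.float64(0.04)), (np.float64(0.47), np.float64(1.94), np.float64(-0.04))]
[(np.float64(-0.43), 
[... 2475 characters left out ...]
.03), np.float64(0.05)), (np.float64(0.54), np.float64(-0.26), np.float64(0.06)), (np.float64(0.54), np.float64(-0.58), np.float64(-0.0))]
[(np.float64(0.34), np.float64(0.63), np.float64(-0.0)), (np.float64(0.35), np.float64(0.32), np.float64(0.0)), (np.float64(0.35), np.float64(0.02), np.float64(-0.0)), (np.float64(0.36), np.float64(-0.28), np.float64(-0.0)), (np.float64(0.36), np.float64(-0.58), np.float64(-0.0))]
[(np.float64(0.15), np.float64(0.62), np.float64(0.0)), (np.float64(0.16), np.float64(0.32), np.float64(0.0)), (np.float64(0.25), np.float64(0.02), np.float64(0.26)), (np.float64(0.18), np.float64(-0.28), np.float64(0.0)), (np.float64(0.18), np.float64(-0.58), np.float64(-0.0))]
```

View pics/top.png

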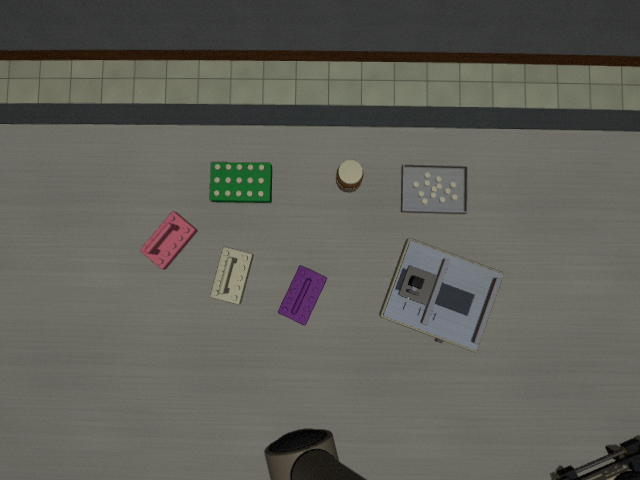

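View pics/scene.png

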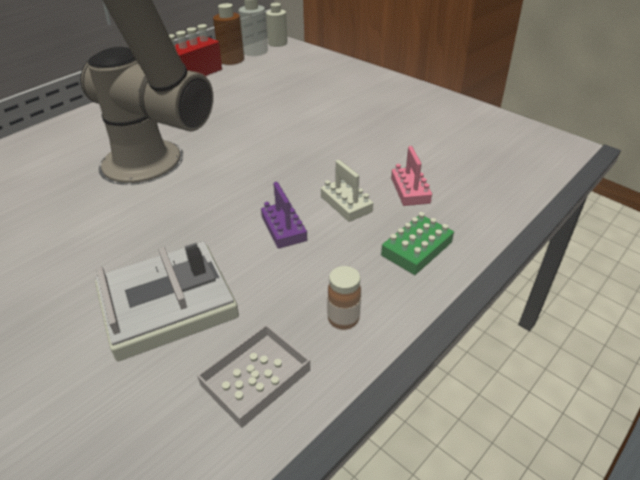

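The top view shows the shaker around (440,295): fence near (485,310), clamp bar near (433,290), grip at (413,285), detent marks at about (405–434,310). The white handled rack is at (232,276). The pink and purple ones are decoys, and the jar, plain rack and tray lie further out.

```bash
cat > m.py <<'E'
from h import *
def rect(P,name):
    P=P[:,:2]; (cx,cy),(w,h),a=cv2.minAreaRect((P*1000).astype(np.float32))
    if w<h: w,h,a=h,w,a+90
    print(name,len(P),'c',round(cx,1),round(cy,1),'size',round(w,1),round(h,1),'long axis deg',round((a+90)%180-90,2))
def sel(W,box,z0,z1):
    x0,x1,y0,y1=box
    return (W[...,0]>x0)&(W[...,0]<x1)&(W[...,1]>y0)&(W[...,1]<y1)&(W[...,2]>z0)&(W[...,2]<z1)
def big(m):
    n,l,st,_=cv2.connectedComponentsWithStats(m.astype(np.uint8)); return l==1+np.argmax(st[1:,4])
if __name__=='__main__':
  for n in ['top','scene']:
    c=dict(np.load(f'pics/{n}.npz')); W=cloud(c)
    sh=(0.38,0.75,-0.45,-0.08)
    print(n)
    P=W[big(sel(W,sh,0.035,0.064))]; rect(P,'platform+case'); print(np.median(P[:,2]))
    m=sel(W,sh,0.074,0.094).astype(np.uint8); k,l,st,_=cv2.connectedComponentsWithStats(m)
    for i in range(1,k):
        if st[i,4]>40: rect(W[l==i],'bars'); print(np.median(W[l==i][:,2]))
    P=W[big(sel(W,sh,0.105,0.13))]; rect(P,'griptop'); print(np.median(P[:,2]))
    rk=(0.44,0.68,0.16,0.33)
    P=W[big(sel(W,rk,0.092,0.12))]; rect(P,'handle'); print(np.median(P[:,2]),P.mean(0))
    P=W[big(sel(W,rk,0.02,0.12))]; rect(P,'rack'); 
E
python3 m.py
```

```text
top
platform+case 6704 c 505.5 -246.0 size 230.5 197.6 long axis deg 70.56
0.05487651339543968
bars 442 c 516.1 -225.3 size 149.9 13.6 long axis deg -19.41
0.08550799109136278
bars 473 c 476.0 -336.8 size 150.1 14.5 long axis deg -19.43
0.08433258289289991
griptop 125 c 536.4 -180.3 size 24.0 21.8 long axis deg 70.52
0.11633220424473431
handle 234 c 543.8 229.0 size 80.7 12.8 long axis deg -13.4
0.10423505547888978 [0.5434055  0.22828458 0.10381176]
rack 1641 c 543.8 229.2 size 120.3 70.9 long axis deg -13.28
scene
platform+case 7379 c 512.2 -248.4 size 230.7 188.5 long axis deg 70.37
0.054798869151391864
bars 427 c 518.7 -225.0 size 150.4 12.4 long axis deg -19.2
0.08546045842746793
bars 124 c 535.0 -186.6 size 40.8 20.5 long axis deg 18.37
0.08484105227768533
bars 497 c 479.1 -337.3 size 150.8 13.3 long axis deg -19.5
0.08473838054596115
griptop 233 c 530.0 -178.0 size 40.9 24.3 long axis deg -19.94
0.11524589669364912
handle 185 c 546.5 228.3 size 80.3 13.7 long axis deg -13.02
0.10244632447217115 [0.54876439 0.22615373 0.10108718]
rack 1471 c 547.6 227.6 size 122.3 68.9 long axis deg -12.92
```

```bash
cat > g.py <<'E'
from h import *
import sys
def shift(x,y,z,yaw):
    s=observe(); R=Ro.from_euler('xyz',s['tool_rot']).as_matrix()
    d=R.T@(np.array([x,y,z])-s['tool_pos']); y0=s['tool_rot'][2]
    print('t',s['time'],'pos',s['tool_pos'].round(4),'rot',s['tool_rot'].round(4),'q',s['qpos'].round(2),'F',s['contact_force'].round(1),'op',round(s['opening'],4))
    print('shift',d.round(4),'twist',round(-((yaw-y0+np.pi)%(2*np.pi)-np.pi),4))
if __name__=='__main__': shift(*map(float,sys.argv[1:]))
E
python3 g.py 0.545 0.2287 0.24 -0.23; python3 -c "
import cell;print(cell.grasp_offset)"; python3 -c "
import cell;print([n for n in dir(cell) if n[0]!='_'])"
```

```text
t 0.1 pos [ 0.2048 -0.483   0.2261] rot [-3.1402e+00 -2.0000e-04  4.0080e-01] q [-1.32  0.34  1.52 -0.    1.28 -0.15] F [-0.4  0.8 -0.3] op 0.0919
shift [ 0.591  -0.5226 -0.0131] twist 0.6308
0.0188
['IKError', 'grasp_offset', 'hand_in', 'observe', 'read_camera']
```

step_arm --pt "-1 0.591 -0.523 -0.013 0.631" --pt "-1 0.591 -0.523 -0.013 0.631" --pt "-1 0.591 -0.523 -0.013 0.631" --pt "-1 0.591 -0.523 -0.013 0.631" --pt "-1 0.591 -0.523 -0.013 0.631" --pt "-1 0.591 -0.523 -0.013 0.631" --pt "-1 0.591 -0.523 -0.013 0.631" --pt "-1 0.591 -0.523 -0.013 0.631" --pt "-1 0.591 -0.523 -0.013 0.631" --pt "-1 0.591 -0.523 -0.013 0.631" --pt "-1 0.591 -0.523 -0.013 0.631" --pt "-1 0.591 -0.523 -0.013 0.631" --pt "-1 0.591 -0.523 -0.013 0.631" --pt "-1 0.591 -0.523 -0.013 0.631" --pt "-1 0.591 -0.523 -0.013 0.631" --pt "-1 0.591 -0.523 -0.013 0.631"

```text
time: 2.1
tool_pos: [0.5447, 0.2276, 0.2398]
tool_rot: [3.141, 0.0, -0.232]
contact_force: [1.1, -1.0, 0.5]
opening: 0.0916
grip_force: 0.0
```

```bash
python3 - <<'E'
from m import *
s=observe(); c=read_camera('wrist'); cv2.imwrite('pics/w1.png',c['img'][:,:,::-1])
W=cloud(c,s); print(np.array(c['T_tool_cam']).round(3), np.isnan(W).mean())
rk=(0.44,0.68,0.16,0.33)
for a,b,n in [(0.092,0.12,'handle'),(0.015,0.12,'rack')]:
    P=W[big(sel(W,rk,a,b))]; rect(P,n); print(P.mean(0),np.median(P[:,2]))
E
```

```text
[[-0.    -0.957 -0.292  0.079]
 [ 1.    -0.    -0.     0.001]
 [ 0.    -0.292  0.957 -0.159]
 [ 0.     0.     0.     1.   ]] 0.003929036458333333
handle 1197 c 544.5 228.7 size 80.6 12.0 long axis deg -13.21
[0.54696455 0.22810916 0.10503716] 0.10533477546119774
rack 7292 c 544.7 228.9 size 119.8 70.1 long axis deg -13.38
[0.55084956 0.2273392  0.04655864] 0.03140479534236276
```

View pics/w1.png

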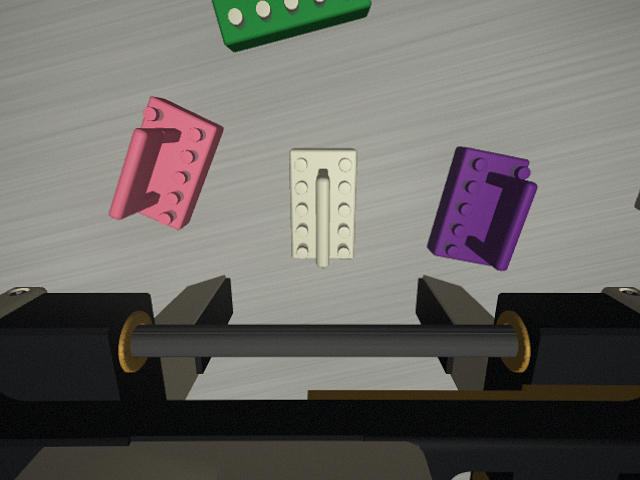

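The wrist view shows the white rack centred between the fingers, handle along rows 170–265 at column 322. Its height and size agree with what was given.

step_arm --pt "-1 0 -0.001 0.05 0" --pt "-1 0 -0.001 0.1 0" --pt "-1 0 -0.001 0.14 0" --pt "-1 0 -0.001 0.16 0" --pt "-1 0 -0.001 0.172 0" --pt "-1 0 -0.001 0.172 0" --pt "0.5 0 -0.001 0.172 0" --pt "1 0 -0.001 0.172 0" --pt "1 0 -0.001 0.172 0" --pt "1 0 -0.001 0.172 0" --pt "1 0 -0.001 0.172 0" --pt "1 0 -0.001 0.172 0" --grip_force 30

```text
time: 3.65
tool_pos: [0.5452, 0.2297, 0.0677]
tool_rot: [3.141, 0.0, -0.23]
contact_force: [-0.1, -0.6, 0.3]
opening: 0.0367
grip_force: 0.0
```

step_arm --pt "1 0 0 0 0" --pt "1 0 0 0 0" --pt "1 0 0 0 0" --pt "1 0 0 0 0" --pt "1 0 0 0 0"

```text
time: 4.28
tool_pos: [0.545, 0.2296, 0.0674]
tool_rot: [3.141, 0.0, -0.23]
contact_force: [-0.5, 0.3, -2.2]
opening: 0.0119
grip_force: 30.0
```

```bash
python3 g.py 0.493 -0.292 0.227 -0.34
```

```text
t 4.275 pos [0.545  0.2296 0.0674] rot [ 3.1413e+00  4.0000e-04 -2.3030e-01] q [ 0.27  0.62  1.53 -0.    0.99  2.07] F [-0.5  0.3 -2.2] op 0.0119
shift [ 0.0683  0.5198 -0.1594] twist 0.1097
```

step_arm --pt "1 0 0 -0.02 0" --pt "1 0 0 -0.06 0" --pt "1 0 0 -0.11 0" --pt "1 0 0 -0.16 0" --pt "1 0.004 0.03 -0.16 0.01" --pt "1 0.011 0.08 -0.16 0.02" --pt "1 0.018 0.13 -0.16 0.03" --pt "1 0.025 0.18 -0.16 0.04" --pt "1 0.032 0.23 -0.16 0.05" --pt "1 0.039 0.28 -0.16 0.06" --pt "1 0.045 0.33 -0.16 0.07" --pt "1 0.052 0.38 -0.16 0.08" --pt "1 0.059 0.43 -0.16 0.09" --pt "1 0.064 0.48 -0.16 0.1" --pt "1 0.068 0.51 -0.16 0.11" --pt "1 0.068 0.52 -0.16 0.11" --pt "1 0.068 0.52 -0.16 0.11" --pt "1 0.068 0.52 -0.16 0.11"

```text
time: 6.52
tool_pos: [0.493, -0.2908, 0.2277]
tool_rot: [-3.141, 0.0, -0.339]
contact_force: [-0.5, 0.6, -3.1]
opening: 0.0123
grip_force: 30.0
```

```bash
cat > w2.py <<'E'
from m import *
import sys
s=observe(); print(s['tool_pos'].round(4),s['tool_rot'].round(4),s['opening'])
c=read_camera('wrist'); cv2.imwrite('pics/'+sys.argv[1],c['img'][:,:,::-1])
W=cloud(c,s); sh=(0.38,0.75,-0.45,-0.08)
def comps(z0,z1,n):
    k,l,st,_=cv2.connectedComponentsWithStats(sel(W,sh,z0,z1).astype(np.uint8))
    for i in range(1,k):
        if st[i,4]>150: rect(W[l==i],n); print('  z',np.median(W[l==i][:,2]).round(4))
comps(0.08,0.092,'bars'); comps(0.11,0.125,'griptop'); comps(0.14,0.5,'rack')
E
python3 w2.py w2.png
```

```text
[ 0.493  -0.2908  0.2277] [-3.1411e+00  2.0000e-04 -3.3890e-01] 0.012254960492531273
bars 2340 c 518.3 -226.3 size 146.0 12.7 long axis deg -19.48
  z 0.0866
bars 800 c 479.2 -338.9 size 143.2 12.2 long axis deg -19.52
  z 0.0855
bars 180 c 539.4 -188.5 size 30.4 14.9 long axis deg 24.99
  z 0.0861
griptop 924 c 536.5 -181.5 size 24.1 22.4 long axis deg 70.43
  z 0.1175
griptop 257 c 514.7 -173.6 size 24.0 5.5 long axis deg 70.79
  z 0.1162
rack 117870 c 510.1 -295.6 size 172.5 90.0 long axis deg 64.67
  z 0.3182
```

View pics/w2.png

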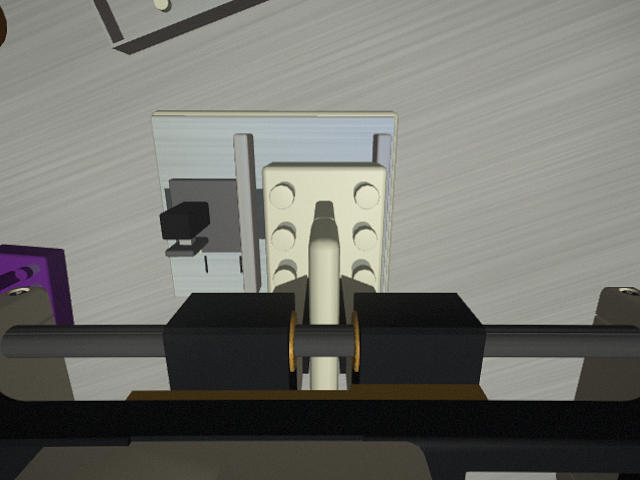

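The wrist view shows the rack held between the clamp bar (column 245) and the fence (column 385), with the grip at (185,220). It needs about 2 mm of correction, then lowering.

step_arm --pt "1 0 0.002 0.01 0" --pt "1 0 0.002 0.03 0" --pt "1 0 0.002 0.05 0" --pt "1 0 0.002 0.07 0" --pt "1 0 0.002 0.085 0" --pt "1 0 0.002 0.095 0" --pt "1 0 0.002 0.1 0" --pt "1 0 0.002 0.103 0" --pt "1 0 0.002 0.104 0" --pt "1 0 0.002 0.105 0" --pt "1 0 0.002 0.105 0" --pt "1 0 0.002 0.105 0"

```text
time: 8.07
tool_pos: [0.4922, -0.294, 0.1229]
tool_rot: [3.141, -0.0, -0.34]
contact_force: [-0.7, -0.1, -2.0]
opening: 0.0118
grip_force: 30.0
```

step_arm --pt "1 0 -0.001 0.0005 0" --pt "1 0 -0.001 0.001 0" --pt "1 0 -0.001 0.001 0"

```text
time: 8.45
tool_pos: [0.4925, -0.2932, 0.1224]
tool_rot: [3.141, -0.001, -0.34]
contact_force: [-2.3, -0.5, 3.7]
opening: 0.012
grip_force: 30.0
```

step_arm --pt "0.7 0 0 0 0" --pt "0.3 0 0 0 0" --pt "0 0 0 0 0" --pt "-0.5 0 0 0 0" --pt "-1 0 0 0 0" --pt "-1 0 0 0 0" --pt "-1 0 0 -0.02 0" --pt "-1 0 0 -0.06 0" --pt "-1 0 0 -0.1 0" --pt "-1 0 0 -0.13 0" --pt "-1 0 0 -0.13 0"

```text
time: 9.82
tool_pos: [0.4933, -0.2937, 0.2542]
tool_rot: [3.14, -0.005, -0.34]
contact_force: [0.1, -0.2, -0.4]
opening: 0.0918
grip_force: 0.0
```

```bash
cat > st.py <<'E'
from m import *
import sys
a=np.deg2rad(-19.5); xh=np.array([np.cos(a),np.sin(a)]); yh=np.array([-np.sin(a),np.cos(a)])
s=observe(); print(s['time'],s['tool_pos'].round(4),s['contact_force'].round(1),s['opening'])
sh=(0.36,0.75,-0.47,-0.08)
for n in ['wrist','top','scene']:
    s=observe(); c=read_camera(n); W=cloud(c,s); cv2.imwrite(f'pics/{sys.argv[1]}_{n}.png',c['img'][:,:,::-1])
    Q=np.stack([W[...,:2]@xh,W[...,:2]@yh,W[...,2]],-1)*1000
    print(n)
    for nm,z0,z1 in [('rackblk',82,89),('bars/handletop',76,95),('vials',99,107),('grip',110,125),('handle',152,166)]:
        k,l,st,_=cv2.connectedComponentsWithStats(sel(W,sh,z0/1000,z1/1000).astype(np.uint8))
        for i in range(1,k):
            if st[i,4]>60: 
                P=Q[l==i]; r=cv2.minAreaRect(P[:,:2].astype(np.float32))
                print(nm,st[i,4],'uv',st[i,:2]+st[i,2:4]//2,'xy',np.round(r[0],1),'size',np.round(r[1],1),'ang',round(r[2],1),'z',np.median(P[:,2]).round(1))
E
python3 st.py a
```

```text
9.825 [ 0.4933 -0.2937  0.2542] [ 0.1 -0.2 -0.4] 0.09180993857808965
wrist
rackblk 1984 uv [248 212] xy [562.2 -40.3] size [ 12.4 148.9] ang 89.8 z 86.6
rackblk 1938 uv [373 212] xy [ 561.6 -159.5] size [149.9  12.4] ang 0.0 z 85.6
rackblk 5499 uv [323 214] xy [ 562.  -112.1] size [ 70.  119.4] ang 90.0 z 85.8
rackblk 70 uv [204 213] xy [568.3  -1.9] size [24.1  8.8] ang 24.4 z 85.6
bars/handletop 2172 uv [248 212] xy [562.2 -40.3] size [ 12.5 148.9] ang 89.8 z 86.5
bars/handletop 2051 uv [372 212] xy [ 561.6 -159.5] size [ 12.6 149.8] ang 89.9 z 85.6
bars/handletop 5644 uv [323 214] xy [ 562.  -112.1] size [ 70.1 119.4] ang 90.0 z 85.8
bars/handletop 237 uv [198 213] xy [571.5   3.3] size [31.4 16.1] ang 46.2 z 86.4
bars/handletop 75 uv [207 236] xy [544.5   1. ] size [10.8  5.3] ang 53.1 z 86.9
vials 177 uv [298 171] xy [607.7 -90.6] size [12.1 12.2] ang 45.7 z 103.6
vials 178 uv [348 171] xy [ 607.7 -133.7] size [12.1 12.3] ang 47.8 z 103.6
vials 165 uv [299 197] xy [584.3 -90.2] size [11.9 12.2] ang 44.8 z 103.8
vials 163 uv [348 197] xy [ 584.4 -134.1] size [12.1 12. ] ang 44.2 
[... 1403 characters left out ...]
71 274] xy [562.9 -39. ] size [151.1  12.5] ang 0.4 z 85.7
rackblk 1053 uv [133 287] xy [ 563.1 -110.9] size [121.2  71.2] ang 0.0 z 85.2
rackblk 430 uv [106 296] xy [ 562.  -158.1] size [151.3  13. ] ang 0.0 z 84.9
bars/handletop 419 uv [172 275] xy [562.9 -39. ] size [151.1  12.5] ang 0.4 z 85.5
bars/handletop 113 uv [196 266] xy [565.3   1.3] size [42.5 19.8] ang 35.3 z 84.4
bars/handletop 1301 uv [133 288] xy [ 563.3 -110.9] size [ 71.6 121.8] ang 89.7 z 85.2
bars/handletop 480 uv [107 297] xy [ 562.6 -158.1] size [152.4  13.3] ang 0.2 z 84.7
grip 195 uv [193 251] xy [559.7   9. ] size [37.8 24. ] ang 0.4 z 115.7
handle 235 uv [121 256] xy [ 563.4 -110.6] size [81.9 12.4] ang 0.4 z 159.1
```

```bash
python3 g.py 0.5327 -0.1797 0.24 1.2305
```

```text
t 9.975 pos [ 0.4919 -0.2927  0.2504] rot [-3.141e+00  2.100e-03 -3.402e-01] q [-0.67  0.41  1.35 -0.    1.38  1.24] F [-0.4  0.1 -0.6] op 0.0916
shift [ 0.0008 -0.1201  0.0104] twist -1.5707
```

step_arm --pt "-1 0 -0.03 0 -0.17" --pt "-1 0 -0.06 0 -0.34" --pt "-1 0 -0.09 0 -0.51" --pt "-1 0.001 -0.12 0.01 -0.68" --pt "-1 0.001 -0.12 0.01 -0.85" --pt "-1 0.001 -0.12 0.01 -1.02" --pt "-1 0.001 -0.12 0.01 -1.19" --pt "-1 0.001 -0.12 0.01 -1.36" --pt "-1 0.001 -0.12 0.01 -1.5" --pt "-1 0.001 -0.12 0.01 -1.571" --pt "-1 0.001 -0.12 0.01 -1.571" --pt "-1 0.001 -0.12 0.01 -1.571" --pt "-1 0.001 -0.12 0.01 -1.571"

```text
time: 11.6
tool_pos: [0.5333, -0.1802, 0.2414]
tool_rot: [-3.141, -0.0, 1.23]
contact_force: [1.2, -0.3, -0.8]
opening: 0.0919
grip_force: 0.0
```

```bash
python3 st.py b | grep -E 'wrist|grip|handle |bars|^[0-9]|top|scene'; python3 g.py 0.5327 -0.1797 0.079 1.2305
```

```text
11.6 [ 0.5333 -0.1802  0.2414] [ 1.2 -0.3 -0.8] 0.0918942592360339
wrist
bars/handletop 98 uv [328 206] xy [565.7  19.8] size [ 1.8 21.4] ang 87.4 z 86.7
bars/handletop 2178 uv [323 265] xy [561.3 -40. ] size [ 11.6 148.7] ang 89.9 z 86.3
bars/handletop 2516 uv [323 311] xy [560.9 -89.9] size [ 26.6 119.9] ang 89.6 z 85.5
bars/handletop 294 uv [264 369] xy [ 498.4 -159.7] size [13.5 24.3] ang 90.0 z 85.3
bars/handletop 313 uv [382 369] xy [ 623.7 -159.5] size [24.8 14. ] ang 3.5 z 85.0
grip 748 uv [328 226] xy [565.4   8.6] size [24.  21.2] ang 89.9 z 117.7
grip 213 uv [301 226] xy [542.5   8.2] size [24.  6.] ang 89.2 z 116.3
handle 1626 uv [322 379] xy [ 560.9 -111.3] size [81.6 12.2] ang 0.2 z 159.6
top
bars/handletop 177 uv [460 327] xy [ 511.6 -115.4] size [61.6 22.2] ang 87.2 z 84.8
bars/handletop 94 uv [478 337] xy [ 501.5 -158.6] size [13.9 31.1] ang 87.0 z 84.4
scene
bars/handletop 420 uv [172 275] xy [562.7 -39. ] size [151.5  12.4] ang 0.3 z 85.6
bars/handletop 117 uv [196 266] xy [565.5   2. ] size [45.8 21.1] ang 35.4 z 85.6
bars/handletop 1304 uv [133 289] xy [ 562.2 -110.8] size [ 71.6 124.8] ang 89.5 z 85.1
bars/handletop 480 uv [107 297] xy [ 562.6 -158. ] size [ 12.9 152.1] ang 90.0 z 84.9
grip 190 uv [193 252] xy [560.1   9.1] size [24.3 39. ] ang 90.0 z 115.6
handle 241 uv [121 256] xy [ 562.2 -110.6] size [83.3 12.4] ang 0.3 z 159.1
t 11.75 pos [ 0.5334 -0.1802  0.2417] rot [3.1416e+00 1.0000e-04 1.2304e+00] q [-0.46  0.4   1.39 -0.    1.35 -0.12] F [-0.9  0.5 -0.4] op 0.0916
shift [ 0.0003 -0.0008  0.1627] twist -0.0001
```

View pics/b_wrist.png

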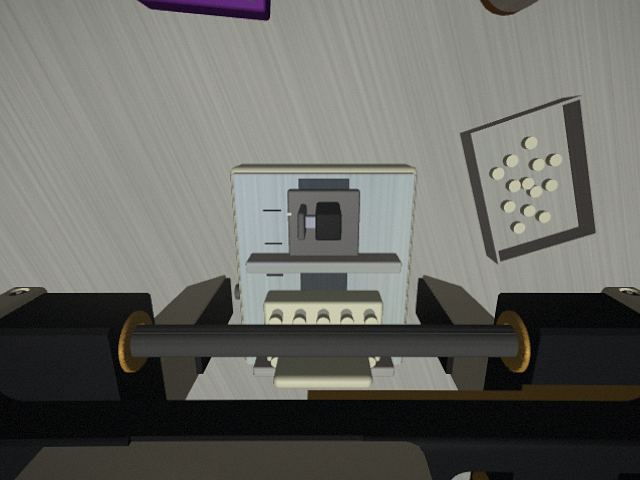

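The view shows the grip block at (328,222) with the tab on its left at (301,222), centred between the fingers. I'll descend and pinch.

step_arm --pt "-1 0 -0.001 0.05 0" --pt "-1 0 -0.001 0.1 0" --pt "-1 0 -0.001 0.13 0" --pt "-1 0 -0.001 0.15 0" --pt "-1 0 -0.001 0.162 0" --pt "-1 0 -0.001 0.162 0" --pt "-0.5 0 -0.001 0.162 0" --pt "0 0 -0.001 0.162 0" --pt "0.2 0 -0.001 0.162 0" --pt "0.4 0 -0.001 0.162 0" --pt "0.6 0 -0.001 0.162 0" --pt "0.6 0 -0.001 0.162 0" --pt "0.6 0 -0.001 0.162 0" --pt "0.6 0 -0.001 0.162 0" --grip_force 20

```text
time: 13.5
tool_pos: [0.5329, -0.1801, 0.0797]
tool_rot: [3.141, 0.0, 1.231]
contact_force: [1.5, -0.9, -0.8]
opening: 0.0295
grip_force: 20.0
```

step_arm --pt "0.6 -0.002 0 0 0" --pt "0.6 -0.006 0 0 0" --pt "0.6 -0.01 0 0 0" --pt "0.6 -0.014 0 0 0" --pt "0.6 -0.018 0 0 0" --pt "0.6 -0.022 0 0 0" --pt "0.6 -0.026 0 0 0" --pt "0.6 -0.029 0 0 0" --pt "0.6 -0.032 0 0 0" --pt "0.6 -0.034 0 0 0" --pt "0.6 -0.035 0 0 0" --pt "0.6 -0.035 0 0 0" --pt "0.6 -0.035 0 0 0"

```text
time: 15.12
tool_pos: [0.5212, -0.2131, 0.0797]
tool_rot: [3.141, -0.0, 1.231]
contact_force: [5.4, 1.2, -2.6]
opening: 0.0298
grip_force: 20.0
```

```bash
python3 st.py c | grep -E 'wrist|grip|handle |bars|^[0-9]|top|scene'; python3 g.py 0.5210 -0.2131 0.079 1.2305
```

```text
15.125 [ 0.5212 -0.2131  0.0797] [ 5.4  1.2 -2.6] 0.029797920496679075
wrist
bars/handletop 1023 uv [351 280] xy [574.  -16.2] size [ 4.3 38.2] ang 84.1 z 87.7
bars/handletop 512 uv [281 285] xy [543.9 -16.7] size [10.3 23.8] ang 66.3 z 89.2
bars/handletop 2320 uv [324 375] xy [561.9 -73.6] size [10.6 48.6] ang 89.3 z 86.0
grip 791 uv [282 312] xy [545.4 -17.8] size [ 8.8 16.3] ang 82.6 z 116.2
grip 1772 uv [345 312] xy [570.7 -17.9] size [31.6  8.4] ang 1.0 z 117.1
grip 220 uv [335 363] xy [566.3 -36.7] size [22.   5.5] ang 9.4 z 117.7
handle 7241 uv [ 63 346] xy [496.6  -4.9] size [35.3 35.9] ang 10.6 z 161.8
handle 11493 uv [324 341] xy [562.1  -6.1] size [31.7 90.9] ang 89.9 z 161.9
handle 6430 uv [581 346] xy [626.9  -5.8] size [35.3 35.1] ang 82.3 z 161.7
handle 359 uv [593 476] xy [640.9 -46.8] size [ 3. 19.] ang 4.3 z 159.1
top
bars/handletop 210 uv [459 332] xy [ 504.3 -116.8] size [82.9 27.9] ang 83.9 z 84.9
scene
bars/handletop 2122 uv [131 290] xy [ 563.1 -116.5] size [ 97.2 152.9] ang 89.5 z 85.2
handle 251 uv [120 257] xy [ 563.5 -114.8] size [80.6 12.7] ang 0.6 z 159.4
handle 239 uv [182 271] xy [648.8 -26.2] size [ 6.2 73.3] ang 0.3 z 157.9
t 15.275 pos [ 0.5212 -0.2131  0.0797] rot [ 3.1406e+00 -3.0000e-04  1.2307e+00] q [-0.52  0.56  1.61  0.    0.97 -0.18] F [ 5.3  1.2 -2. ] op 0.03
shift [-0.0001 -0.0002  0.0007] twist 0.0002
```

step_arm --pt "0.3 0 0 0 0" --pt "0.1 0 0 0 0" --pt "0 0 0 0 0" --pt "-0.5 0 0 0 0" --pt "-1 0 0 0 0" --pt "-1 0 0 0 0" --pt "-1 0 0 0 0" --pt "-1 0 0 -0.03 0" --pt "-1 0 0 -0.08 0" --pt "-1 0 0 -0.13 0" --pt "-1 0 0 -0.16 0" --pt "-1 0 0 -0.16 0" --pt "-1 0 0 -0.16 0"

```text
time: 16.9
tool_pos: [0.5203, -0.2126, 0.2387]
tool_rot: [-3.14, -0.0, 1.231]
contact_force: [0.2, -0.0, -0.1]
opening: 0.0918
grip_force: 0.0
```

```bash
python3 st.py d | grep -E 'wrist|grip|handle |bars|^[0-9]|top|scene'; python3 -c "
import cv2;i=cv2.imread('pics/d_wrist.png')[120:320,200:440];cv2.imwrite('pics/d_crop.png',cv2.resize(i,None,fx=3,fy=3))"
```

```text
16.9 [ 0.5203 -0.2126  0.2387] [ 0.2 -0.  -0.1] 0.09179397228313357
wrist
bars/handletop 107 uv [329 207] xy [565.3 -15.3] size [21.6  2.1] ang 1.8 z 85.5
bars/handletop 6958 uv [325 292] xy [ 561.3 -102.6] size [ 68.  149.3] ang 89.3 z 86.0
grip 204 uv [303 227] xy [542.6 -26.4] size [23.9  5.8] ang 90.0 z 116.4
grip 753 uv [330 227] xy [565.5 -26.4] size [24. 21.] ang 89.9 z 117.7
grip 114 uv [285 320] xy [ 526.3 -112.5] size [ 3.9 12.1] ang 83.1 z 117.4
grip 110 uv [363 320] xy [ 595.4 -112.8] size [12.3  5. ] ang 12.3 z 116.8
handle 98 uv [325 357] xy [ 561.5 -120.4] size [ 2.2 76.9] ang 89.9 z 159.9
top
bars/handletop 149 uv [474 336] xy [ 504.2 -145.1] size [39.4 36. ] ang 89.5 z 85.0
grip 103 uv [432 287] xy [566.  -23.8] size [19.8 22. ] ang 88.4 z 116.6
scene
bars/handletop 2125 uv [131 290] xy [ 563.4 -116.6] size [ 97.  151.6] ang 89.4 z 85.2
bars/handletop 108 uv [180 274] xy [577.1 -27. ] size [26.3 11.7] ang 68.5 z 85.2
grip 203 uv [175 258] xy [559.2 -24.9] size [40.6 24.4] ang 1.1 z 115.8
handle 247 uv [119 257] xy [ 562.2 -114.8] size [84.6 12.7] ang 0.6 z 159.2
```

View pics/d_crop.png

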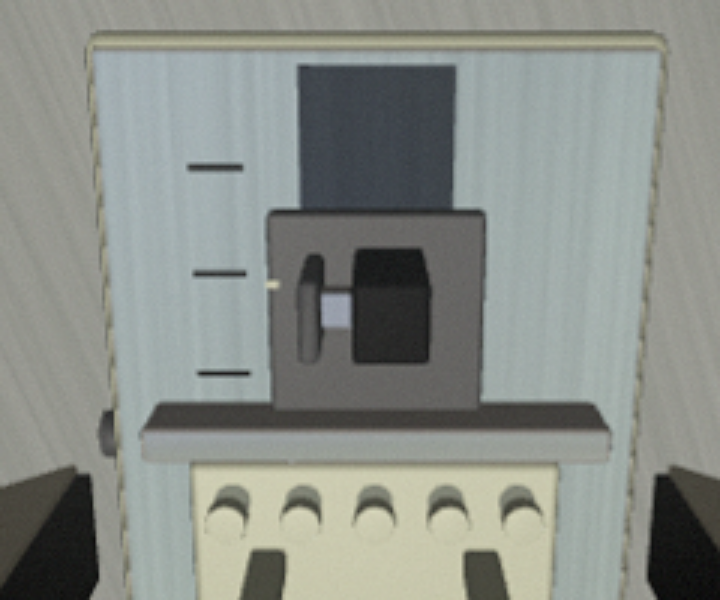

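The tab–block spacing is 22.9 mm, the same as at the start, so the latch has sprung out fully. The clamp moved 34 to 35 mm, and the rack lies between bar and fence with its centre about 37 mm from the fence.

```bash
python3 -c "
from cell import *
print(hand_in())"
```

```text
the job is handed in; nothing more can be done
None
```

The job is handed in: the rack is upright on the platform between fence and bar, the clamp is at the next detent with the latch sprung back, and the arm is clear (about 17 s used).

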